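# Follow the flagged logbook entry to its last column

## Robot

A 6-joint arm with a two-finger parallel gripper is mounted at the origin on the work surface. World frame = base frame: x ahead of the robot, y to its left, z up, the work surface at z = 0. Lengths are in mm, angles in rad, forces in N, time in s.
With the tool pointing down it reaches from about 275 to 1000 mm from the base axis. Payload 8.4 kg.
Tool frame: the origin (TCP) lies between the finger pads, 19 mm behind the fingertips; this is the grasp point; z points along the fingers, y is the line along which they close (so a half turn about z gives the same grasp; the last joint's range is limited). The gripper opens to 85 mm and grips with 20 to 120 N. Pads are 22 mm wide; open, the fingers measure 114 mm over their backs; the gripper's body (76 mm by 85 mm) begins 54 mm behind the grasp point. The pads swing forward as they close: fully open they stand 13 mm farther back than shut.
Start: joints at [1.232, 0.353, 1.633, -0, 1.155, -0.002], TCP at [206.542, 589.889, 249.981] pointing down, gripper open.
Joint ranges: [-2.63, 2.63], [-0.92, 2.1], [0.06, 2.66], [-1.3, 4.44], [0, 2.69], [-3.02, 3.02]. Speed limits (rad/s): [2.22, 2.22, 2.79, 3.14, 3.14, 3.14].

## Interface

Orientations are given as [roll, pitch, yaw] about the fixed x, y, z axes, in that order (R = Rz(yaw) Ry(pitch) Rx(roll)).
In Python, from rig import * gives the robot as it stands.
- The arm moves only by the shell command python3 -m creep 'ROWS' [FORCE]. ROWS is JSON, a list of rows, each an object of numbers: "x", "y", "z": the shift along the tool's x, y, z in mm; "rx", "ry", "rz": the turn, a rotation vector about the tool's x, y, z in rad; "hand": the finger opening in mm, from 0 to 85.4. A call has 1 to 20 rows; each row shifts and turns the commanded pose from where the row before left it, along the tool's axes as they then stand; what a row does not reach is not made up. A row lasts 1/8 s, in which the tool goes at most 62.5 mm and 10.7 degrees, less where a joint would pass 70% of its speed; a pose out of reach is approached as far as the arm can. A call with a gripper value outside its range is refused whole. The fingers move at their own pace and stop on an object; FORCE is the grip in N (left out, the last holds). Time passes only in rows, so rows that do not move let the fingers close. It gives the time, the measured TCP pose, the force, the opening and the grip force at its end, in the units of the state.
- sense(): the state, without advancing time (a new reading comes with each control period).
- grab_frame(name): name is "scene" or "side" or "wrist"; returns the picture (400x640x3 uint8, red, green, blue); there is no depth.
- get_calibration(name): a dict with "K" (3x3 intrinsics, pixels), "R" (3x3) and "t" (3): a world point X has camera coordinates R X + t. Camera axes: x right, y down, z forward; pixel columns grow to the right and rows downward; lengths in mm; the calibration is good to about 2 mm. A picture is of the moment at which its call begins: read the wrist's pose just before it. get_calibration takes no time and is no camera call; for the wrist camera it gives the pose at the moment of the call.
- sign_off(): hands the job in; it is judged then, once.
The state is a dict: "clock": time; "qpos": joint angles; "qvel": joint speeds; "joint_efforts": joint torques, N m; "eef_pos": TCP position; "tcp_rot": TCP orientation; "contact_force": force on the tool from outside, world axes, zero at the start; "wrist_torque": the same for the moment, N m; "opening": opening from 0.0 (shut) to 1.0 (fully open); "grasp_force": force on a finger pad.
Only numpy, scipy, OpenCV 4.12 (cv2) and the standard library are available. Lean on these libraries where they do the work, as an engineer would, in place of code of your own. Each camera call takes 0.05 s, during which the arm holds its last target. There are 200 camera calls.

## Task

In the open wire-bound logbook, follow the entry that the arrow-shaped page flag points at: run the fingertips along its row, from the first column beside the flag across to the last column at the other edge of the page, touching the paper lightly or skimming less than a centimetre above it. Finish with the fingertips resting gently on that row's last column, so that the figure can be read off; the program ends while holding this light touch. Do not touch the logbook away from that row, do not shift or lift it, and leave the stapler, bottle, mug and paperweight alone.

Things in the scene. Friction and masses are not known exactly. Their poses are not given: they have to be found in the camera images.
- logbook: Open wire-bound book, loose, 0.9 kg: two 270 (y) x 200 mm pages, near and far, joined by a 19 mm high wire coil. Origin: on the desk under the middle of the near page; x to the far page, y to the pages' left edge, z up. Paper 14 mm above the desk (far page 8), flat; the near leaves give 1 mm per 4 N, at most 4 mm. Near page: grey header by the coil, then 9 rows along y, 18 mm high, five columns.
- arrow_flag: Arrow-shaped page flag, 52 mm long, head 32 mm wide, too thin to feel, marking row 2, 4, 6 or 8 from the header; plain 10 mm strips of the same pale yellow mark the other three. Origin: at paper height on the near page's left edge, on the marked row's centre line. Axes as the logbook's: it points along -y into the row, which runs 270 mm along -y and reaches 9 mm either side in x.
- first_cell (a point): Middle of the marked row's first column, on the paper, 33 mm from the flag's origin along -y; start the row here. Column bounds from that origin: 16, 50, 130, 175, 220, 270 mm. Axes as the flag's. The fingertips' place is judged at the TCP, midway between the fingers and 19 mm behind the tips: closed, vertical fingers make the two agree.
- last_cell (a point): Middle of the marked row's last column (50 mm wide), on the paper, 245 mm from the flag's origin along -y. Finish here with the fingertips resting on the paper. Same axes as the flag.
- stapler: Black desk stapler, 150 x 38 x 55 mm, standing to the right (-y) of the near page, loose. Origin: middle of its underside. Leave alone.
- fluid_bottle: Small white correction-fluid bottle, 32 mm across, 72 mm high, left of the logbook beyond the flags, loose. Origin: middle of its underside. Leave alone.
- mug: White mug, 80 mm across, 88 mm high, left of the logbook and nearer the robot, loose. Origin: middle of its underside. Leave alone.
- paperweight: Green glass paperweight, a dome 68 mm across and 35 mm high, resting on the far page, loose. Origin: middle of its underside. Leave alone.

How it is judged (in metres and radians):
On the way, in this order (a step that is already met when the one before it is completed fails the run):
1. the fingertips are at the page (at most about 15 mm above it) in the first column of the flagged row (x of the grasp point in the frame of arrow_flag between -0.01 and 0.01 m and z of the grasp point in the frame of arrow_flag below 0.034 m and y of the grasp point in the frame of arrow_flag between -0.05 and -0.016 m), for 0.05 s.
2. still in the row and at the page, they pass about 72 mm from the page edge by the flag (x of the grasp point in the frame of arrow_flag between -0.01 and 0.01 m and z of the grasp point in the frame of arrow_flag below 0.034 m and y of the grasp point in the frame of arrow_flag between -0.084 and -0.06 m).
3. still in the row and at the page, they pass about 102 mm from the page edge by the flag (x of the grasp point in the frame of arrow_flag between -0.01 and 0.01 m and z of the grasp point in the frame of arrow_flag below 0.034 m and y of the grasp point in the frame of arrow_flag between -0.114 and -0.09 m).
4. still in the row and at the page, they pass about 132 mm from the page edge by the flag (x of the grasp point in the frame of arrow_flag between -0.01 and 0.01 m and z of the grasp point in the frame of arrow_flag below 0.034 m and y of the grasp point in the frame of arrow_flag between -0.144 and -0.12 m).
5. still in the row and at the page, they pass about 162 mm from the page edge by the flag (x of the grasp point in the frame of arrow_flag between -0.01 and 0.01 m and z of the grasp point in the frame of arrow_flag below 0.034 m and y of the grasp point in the frame of arrow_flag between -0.174 and -0.15 m).
6. still in the row and at the page, they pass about 192 mm from the page edge by the flag (x of the grasp point in the frame of arrow_flag between -0.01 and 0.01 m and z of the grasp point in the frame of arrow_flag below 0.034 m and y of the grasp point in the frame of arrow_flag between -0.204 and -0.18 m).
7. they rest on the page in the row's last column (x of the grasp point in the frame of arrow_flag between -0.01 and 0.01 m and z of the grasp point in the frame of arrow_flag below 0.034 m and y of the grasp point in the frame of arrow_flag between -0.265 and -0.225 m and contact force between the fingers and logbook above 0.3 N), for 0.2 s.
At the end, for the whole second after the job is handed in: Fingertips rest on the paper with 0.3 to 15 N, TCP within 10 mm of the marked row's centre line and 20 mm of the middle of its last column; the logbook lies flat within 10 mm of its start, the stapler, bottle, mug and paperweight within 20 mm of theirs (all of step 7 and contact force between the fingers and logbook below 15 N and distance of each of stapler, fluid_bottle, mug, paperweight from where it was at the start of the episode below 0.02 m and distance of logbook from where it was at the start of the episode below 0.01 m and angle between logbook's own z axis and vertical below 0.03 rad); the arm keeps its last pose, push and grip.
It fails at once if the page is jabbed or pressed hard (over 25 N) (contact force between the fingers and logbook above 25 N).
It fails at once if the fingers touch the logbook while their middle is more than 14 mm off the centre line of the flagged row, or beyond its ends (contact force between the fingers and logbook above 0.3 N and (x of the grasp point in the frame of arrow_flag above 0.014 m or x of the grasp point in the frame of arrow_flag below -0.014 m or y of the grasp point in the frame of arrow_flag above 0.005 m or y of the grasp point in the frame of arrow_flag below -0.272 m)).
It fails at once if the logbook is lifted, or shifted by more than 10 mm (distance of logbook from where it was at the start of the episode above 0.01 m or angle between logbook's own z axis and vertical above 0.03 rad).
It fails at once if the stapler, bottle, mug or paperweight is moved by more than 20 mm or lifted (distance of any of stapler, fluid_bottle, mug, paperweight from where it was at the start of the episode above 0.02 m).
It also fails if it takes over 42 s, if anything falls off the work surface, if the arm or the gripper's body presses on something with over 40 N, if the wrist force passes 120 N, or if a joint passes its speed limit or range.

## Working session

There is one attempt and no reset: what is moved stays moved. The work goes in short steps, Python scripts to look and compute and a shell command to move; the robot and the scene stay as the last step left them, time stands still between calls to the robot, and variables do not carry over. Pictures are saved under pics/ and viewed, at most 10 in all, crops included, and the job is handed in when it is done.

```bash
mkdir -p pics; python3 - <<'E'
from rig import *
import cv2
for n in ("scene","wrist"):
    c=get_calibration(n); cv2.imwrite(f"pics/{n}0.png",grab_frame(n)[:,:,::-1]); print(n,c)
s=sense();print(s["clock"],s["eef_pos"],s["tcp_rot"],s["contact_force"])
E
```

```text
scene {'K': array([[445.17387871,   0.        , 319.22720682],
       [  0.        , 445.17387871, 196.29396531],
       [  0.        ,   0.        ,   1.        ]]), 'R': array([[-0.63595476,  0.77170807,  0.00530996],
       [ 0.60464596,  0.502533  , -0.61795133],
       [-0.47954646, -0.38977844, -0.78619842]]), 't': array([ 357.40036435, -389.42617128, 1361.6662287 ])}
wrist {'K': array([[284.64247556,   0.        , 320.19265261],
       [  0.        , 284.64247556, 198.71900369],
       [  0.        ,   0.        ,   1.        ]]), 'R': array([[ 0.33095168,  0.94364579, -0.0018998 ],
       [ 0.89155988, -0.31202342,  0.32827179],
       [ 0.30917951, -0.11033589, -0.9445814 ]]), 't': array([-623.65480885,  -42.57454233,  380.65063603])}
0.1 [206.38760157 589.49632572 249.30978353] [-3.14024679e+00 -2.84907368e-05  2.80477862e+00] [ 0.27415497  0.23570113 -0.06668858]
```

View pics/scene0.png

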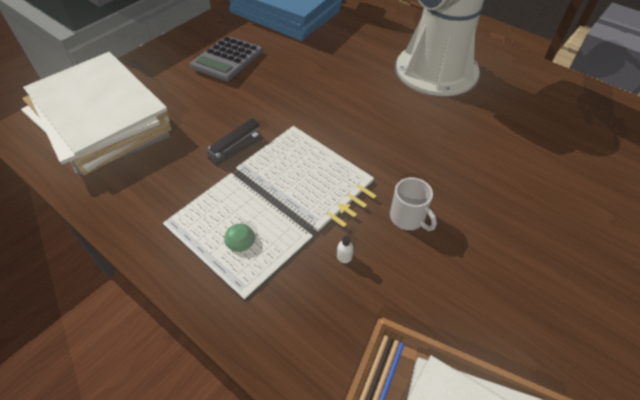

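View pics/wrist0.png

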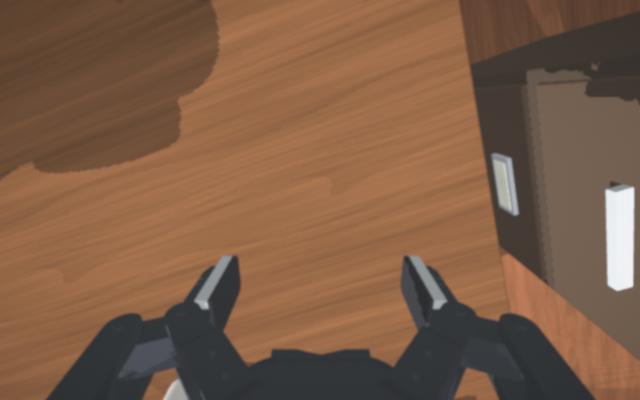

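```bash
cat > h.py <<'E'
from rig import *
import cv2, numpy as np
def ray(c,u,v,z):
    o=-c["R"].T@c["t"]; d=c["R"].T@np.linalg.inv(c["K"])@[u,v,1]
    return o+d*(z-o[2])/d[2]
E
python3 - <<'E'
from h import *
im=cv2.imread("pics/scene0.png")[120:240,230:390]
cv2.imwrite("pics/crop.png",cv2.resize(im,None,fx=5,fy=5,interpolation=cv2.INTER_CUBIC)[:600,:800])
c=get_calibration("scene")
for n,p in dict(cornerNR=(294,127),cornerNL=(374,181),coilL=(318,228),coilR=(236,168),arrow=(347,211),mug=(411,222),bottle=(345,258),stap=(235,155)).items(): print(n,ray(c,*p,14).round(0))
E
```

```text
cornerNR [ 482. -153.   14.]
cornerNL [500. 118.  14.]
coilL [690. 101.  14.]
coilR [ 681. -165.   14.]
arrow [612. 122.  14.]
mug [545. 251.  14.]
bottle [712. 193.  14.]
stap [ 653. -199.   14.]
```

View pics/crop.png

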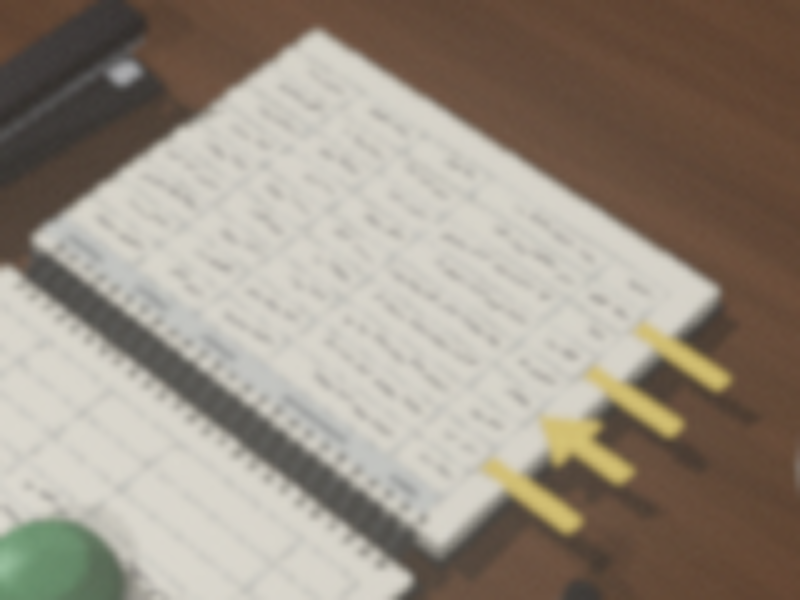

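The arrow is second from the coil, so it marks row 4. Its origin is near pixel (347,208), about (612,122) in world coordinates, and the book yaw is about -4°. I'll move above the page with the fingers closed and take a close look.

```bash
python3 -m creep '[{"rz":-0.133,"hand":0},{"rz":-0.133},{"x":-31,"y":-33},{"x":-31,"y":-33},{"x":-31,"y":-33},{"x":-31,"y":-33},{"x":-31,"y":-33},{"x":-31,"y":-33},{"x":-31,"y":-33},{"x":-31,"y":-33},{"x":-31,"y":-33},{"x":-31,"y":-33},{"x":-31,"y":-33,"z":10},{"x":-31,"y":-33,"z":20},{"x":-31,"y":-33,"z":20},{"x":-31,"y":-33,"z":20},{"hand":0},{"hand":0},{"hand":0}]'
python3 - <<'E'
from h import *
s=sense(); c=get_calibration("wrist"); im=grab_frame("wrist")
print(s["clock"],s["eef_pos"],s["tcp_rot"],s["contact_force"],s["opening"],-c["R"].T@c["t"])
np.savez("w1.npz",**c); cv2.imwrite("pics/w1.png",im[:,:,::-1])
E
```

```text
0.1 [206.38760157 589.49632572 249.30978353] [-3.14024679e+00 -2.84907368e-05  2.80477862e+00] [ 0.27415497  0.23570113 -0.06668858] 1.0015860009226114 [126.67689984 617.24967006 372.40773742]schema error: expected keys x, y, z, rx, ry, rz, hand
```

View pics/w1.png

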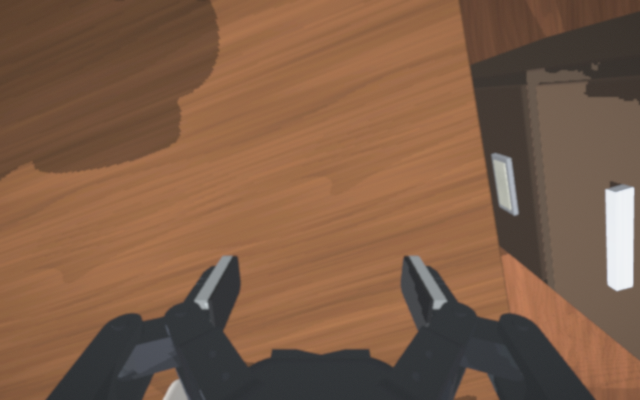

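The picture is unchanged because the move was refused: every row needs all the keys.

```bash
python3 -m creep '[{"x":0,"y":0,"z":0,"rx":0,"ry":0,"rz":-0.133,"hand":0},{"x":0,"y":0,"z":0,"rx":0,"ry":0,"rz":-0.133,"hand":0},{"x":-31,"y":-33,"z":0,"rx":0,"ry":0,"rz":0,"hand":0},{"x":-31,"y":-33,"z":0,"rx":0,"ry":0,"rz":0,"hand":0},{"x":-31,"y":-33,"z":0,"rx":0,"ry":0,"rz":0,"hand":0},{"x":-31,"y":-33,"z":0,"rx":0,"ry":0,"rz":0,"hand":0},{"x":-31,"y":-33,"z":0,"rx":0,"ry":0,"rz":0,"hand":0},{"x":-31,"y":-33,"z":0,"rx":0,"ry":0,"rz":0,"hand":0},{"x":-31,"y":-33,"z":0,"rx":0,"ry":0,"rz":0,"hand":0},{"x":-31,"y":-33,"z":0,"rx":0,"ry":0,"rz":0,"hand":0},{"x":-31,"y":-33,"z":0,"rx":0,"ry":0,"rz":0,"hand":0},{"x":-31,"y":-33,"z":0,"rx":0,"ry":0,"rz":0,"hand":0},{"x":-31,"y":-33,"z":10,"rx":0,"ry":0,"rz":0,"hand":0},{"x":-31,"y":-33,"z":20,"rx":0,"ry":0,"rz":0,"hand":0},{"x":-31,"y":-33,"z":20,"rx":0,"ry":0,"rz":0,"hand":0},{"x":-31,"y":-33,"z":20,"rx":0,"ry":0,"rz":0,"hand":0},{"x":0,"y":0,"z":0,"rx":0,"ry":0,"rz":0,"hand":0},{"x":0,"y":0,"z":0,"rx":0,"ry":0,"rz":0,"hand":0},{"x":0,"y":0,"z":0,"rx":0,"ry":0,"rz":0,"hand":0}]' && python3 - <<'E'
from h import *
s=sense(); c=get_calibration("wrist"); im=grab_frame("wrist")
print(s["clock"],s["eef_pos"],s["tcp_rot"],s["contact_force"],s["opening"],-c["R"].T@c["t"])
np.savez("w1.npz",**c); cv2.imwrite("pics/w2.png",im[:,:,::-1])
E
```

```text
clock: 2.52
eef_pos: [606.4, 99.3, 180.6]
tcp_rot: [3.141, 0.0, 3.072]
contact_force: [0.8, -0.1, -0.8]
opening: 0.001
grasp_force: 0.0
2.525 [606.3967979   99.31215976 180.57352371] [3.14130613e+00 4.41432310e-04 3.07187750e+00] [ 0.76331347 -0.05276115 -0.82178453] 0.0010512969827138386 [522.0048397  104.75130205 303.62412044]
```

View pics/w2.png

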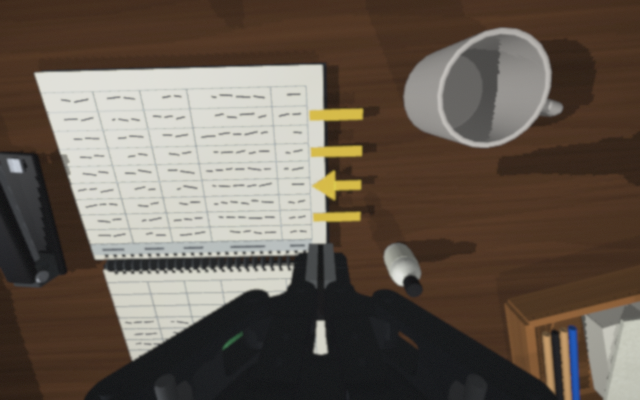

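The wrist view shows the arrow with its tip at about (311,186) and its tail at (362,185). The page's left edge crosses the row at u≈326, and the near corners are at (36,73) and (324,66). Next I'll measure the flags.

```bash
python3 - <<'E'
from h import *
c=dict(np.load("w1.npz")); im=cv2.imread("pics/w2.png")
h=cv2.cvtColor(im,cv2.COLOR_BGR2HSV); m=cv2.inRange(h,(20,110,100),(35,255,255))
n,l,st,ce=cv2.connectedComponentsWithStats(m)
for i in range(1,n):
    if st[i,4]<60: continue
    v,u=np.where(l==i); a=u==u.min(); b=u==u.max()
    print(st[i],ray(c,u.min(),v[a].mean(),14).round(1),ray(c,u.max()+1,v[b].mean(),14).round(1),ray(c,*ce[i],14).round(1))
cs=[ray(c,*p,14) for p in ((36,73),(324,66),(326,186),(95,257))]
print(np.round(cs,1))
print("arc row dir", np.degrees(np.arctan2(cs[1][0]-cs[0][0],cs[1][1]-cs[0][1])),np.linalg.norm(cs[1]-cs[0]),np.linalg.norm(cs[3]-cs[0]),np.linalg.norm(cs[2]-cs[1]))
E
```

```text
[310 108  54  13 636] [534.9  93.8  14. ] [537.7 146.5  14. ] [536.6 121.3  14. ]
[311 145  52  13 573] [571.1  91.9  14. ] [573.8 144.7  14. ] [572.7 119.8  14. ]
[313 170  49  31 671] [607.7  91.   14. ] [609.7 142.9  14. ] [608.4 116.1  14. ]
[314 211  47  11 449] [643.3  89.3  14. ] [645.8 141.   14. ] [644.5 116.6  14. ]
[[ 479.9 -158.4   14. ]
 [ 492.8  110.3   14. ]
 [ 608.7  104.8   14. ]
 [ 675.6 -168.    14. ]]
arc row dir 2.759747212138336 268.99899889999665 195.94021403448352 116.00172377626309
```

Row 4's origin is about (608.4,104.8) and the book yaw is about -0.047. I'll align the tool with it and go down over the first column.

```bash
python3 -m creep '[{"x":-1.7,"y":-27.5,"z":0,"rx":0,"ry":0,"rz":-0.023,"hand":0},{"x":0,"y":0,"z":30,"rx":0,"ry":0,"rz":0,"hand":0},{"x":0,"y":0,"z":30,"rx":0,"ry":0,"rz":0,"hand":0},{"x":0,"y":0,"z":30,"rx":0,"ry":0,"rz":0,"hand":0},{"x":0,"y":0,"z":20,"rx":0,"ry":0,"rz":0,"hand":0},{"x":0,"y":0,"z":10,"rx":0,"ry":0,"rz":0,"hand":0},{"x":0,"y":0,"z":0,"rx":0,"ry":0,"rz":0,"hand":0},{"x":0,"y":0,"z":0,"rx":0,"ry":0,"rz":0,"hand":0}]' && python3 - <<'E'
from h import *
s=sense(); c=get_calibration("wrist"); im=grab_frame("wrist")
np.savez("w3.npz",**c); cv2.imwrite("pics/w3.png",im[:,:,::-1])
cs=get_calibration("scene"); 
h=cv2.cvtColor(im[:,:,::-1].copy(),cv2.COLOR_BGR2HSV); m=cv2.inRange(h,(20,110,100),(35,255,255))
n,l,st,ce=cv2.connectedComponentsWithStats(m)
for i in range(1,n):
    if st[i,4]<60: continue
    v,u=np.where(l==i); a=u==u.min(); b=u==u.max()
    print(st[i],ray(c,u.min(),v[a].mean(),14).round(1),ray(c,u.max()+1,v[b].mean(),14).round(1))
p=c["K"]@(c["R"]@(s["eef_pos"]+[0,0,-19])+c["t"]);print("tip px",p/p[2])
E
```

```text
clock: 3.58
eef_pos: [607.2, 70.9, 60.9]
tcp_rot: [3.141, 0.001, 3.094]
contact_force: [-0.5, -0.2, -0.2]
opening: -0.001
grasp_force: 0.0
[ 354  112   91   20 1722] [535.6  93.4  14. ] [535.  145.6  14. ]
[ 352  173   85   18 1444] [571.5  91.8  14. ] [570.5 144.1  14. ]
[ 351  211   78   45 1495] [607.5  90.8  14. ] [607. 142.  14.]
[349 273  75  15 981] [640.3  89.   14. ] [642.4 141.3  14. ]
tip px [321.10947601 257.08933951   1.        ]
```

View pics/w3.png

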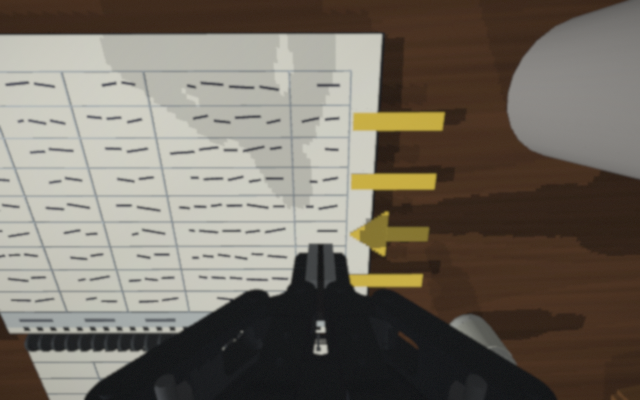

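The arrow and the row lines agree with the first estimate to within about 1 mm, and the row runs horizontally in the image, so the yaw is right. Now lower to a skim.

```bash
python3 -m creep '[{"x":0.6,"y":0,"z":10,"rx":0,"ry":0,"rz":0,"hand":0},{"x":0,"y":0,"z":8,"rx":0,"ry":0,"rz":0,"hand":0},{"x":0,"y":0,"z":4,"rx":0,"ry":0,"rz":0,"hand":0},{"x":0,"y":0,"z":0,"rx":0,"ry":0,"rz":0,"hand":0},{"x":0,"y":0,"z":0,"rx":0,"ry":0,"rz":0,"hand":0}]'
```

```text
clock: 4.25
eef_pos: [606.0, 70.8, 38.0]
tcp_rot: [3.142, 0.0, 3.094]
contact_force: [0.3, -0.9, 0.0]
opening: -0.002
grasp_force: 0.0
```

```bash
python3 -m creep '[{"x":0,"y":-10,"z":0,"rx":0,"ry":0,"rz":0,"hand":0},{"x":0,"y":-12,"z":0,"rx":0,"ry":0,"rz":0,"hand":0},{"x":0,"y":-12,"z":0,"rx":0,"ry":0,"rz":0,"hand":0},{"x":0,"y":-12,"z":0,"rx":0,"ry":0,"rz":0,"hand":0},{"x":0,"y":-12,"z":0,"rx":0,"ry":0,"rz":0,"hand":0},{"x":0,"y":-12,"z":0,"rx":0,"ry":0,"rz":0,"hand":0},{"x":0,"y":-12,"z":0,"rx":0,"ry":0,"rz":0,"hand":0},{"x":0,"y":-12,"z":0,"rx":0,"ry":0,"rz":0,"hand":0},{"x":0,"y":-12,"z":0,"rx":0,"ry":0,"rz":0,"hand":0},{"x":0,"y":-12,"z":0,"rx":0,"ry":0,"rz":0,"hand":0},{"x":0,"y":0,"z":0,"rx":0,"ry":0,"rz":0,"hand":0}]'
```

```text
clock: 5.62
eef_pos: [600.3, -47.9, 38.0]
tcp_rot: [-3.142, 0.0, 3.093]
contact_force: [-0.2, -0.3, 0.6]
opening: 0.0
grasp_force: 0.0
```

```bash
python3 -m creep '[{"x":0,"y":-12,"z":0,"rx":0,"ry":0,"rz":0,"hand":0},{"x":0,"y":-12,"z":0,"rx":0,"ry":0,"rz":0,"hand":0},{"x":0,"y":-12,"z":0,"rx":0,"ry":0,"rz":0,"hand":0},{"x":0,"y":-12,"z":0,"rx":0,"ry":0,"rz":0,"hand":0},{"x":0,"y":-12,"z":0,"rx":0,"ry":0,"rz":0,"hand":0},{"x":0,"y":-12,"z":0,"rx":0,"ry":0,"rz":0,"hand":0},{"x":0,"y":-12,"z":0,"rx":0,"ry":0,"rz":0,"hand":0},{"x":0,"y":-8,"z":0,"rx":0,"ry":0,"rz":0,"hand":0},{"x":0,"y":0,"z":0,"rx":0,"ry":0,"rz":0,"hand":0},{"x":0,"y":0,"z":0,"rx":0,"ry":0,"rz":0,"hand":0}]'; python3 - <<'E'
from h import *
cv2.imwrite("pics/w4.png",grab_frame("wrist")[:,:,::-1])
E
```

```text
clock: 6.88
eef_pos: [595.8, -138.7, 37.9]
tcp_rot: [3.141, -0.0, 3.094]
contact_force: [0.5, 0.6, -0.1]
opening: -0.002
grasp_force: 0.0
```

View pics/w4.png

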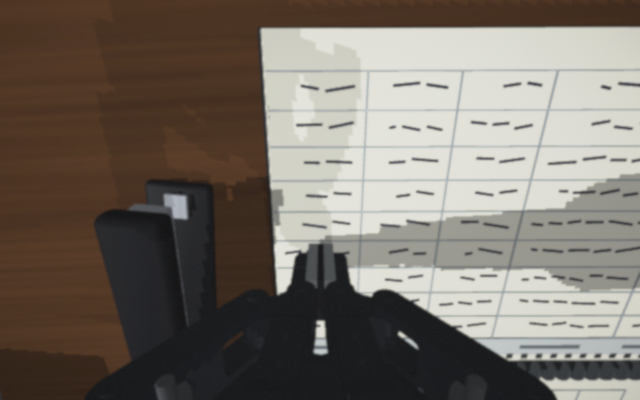

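The fingertips are over row 4, fourth from the header (v 240–266), in the middle of the last column (u 275–365). Now press down gently.

```bash
python3 -m creep '[{"x":0,"y":0,"z":2,"rx":0,"ry":0,"rz":0,"hand":0},{"x":0,"y":0,"z":1.5,"rx":0,"ry":0,"rz":0,"hand":0},{"x":0,"y":0,"z":1,"rx":0,"ry":0,"rz":0,"hand":0},{"x":0,"y":0,"z":0.5,"rx":0,"ry":0,"rz":0,"hand":0},{"x":0,"y":0,"z":0,"rx":0,"ry":0,"rz":0,"hand":0}]'; python3 -m creep '[{"x":0,"y":0,"z":0.5,"rx":0,"ry":0,"rz":0,"hand":0},{"x":0,"y":0,"z":0.5,"rx":0,"ry":0,"rz":0,"hand":0},{"x":0,"y":0,"z":0,"rx":0,"ry":0,"rz":0,"hand":0},{"x":0,"y":0,"z":0,"rx":0,"ry":0,"rz":0,"hand":0}]'
```

```text
clock: 7.55
eef_pos: [595.9, -138.9, 32.9]
tcp_rot: [3.142, -0.0, 3.094]
contact_force: [-0.3, 0.7, -1.1]
opening: 0.002
grasp_force: 0.0
clock: 8.05
eef_pos: [595.9, -138.9, 32.1]
tcp_rot: [-3.142, 0.0, 3.094]
contact_force: [-0.3, 0.9, 2.7]
opening: 0.002
grasp_force: 1.4
```

```bash
python3 -m creep '[{"x":0,"y":0,"z":0.6,"rx":0,"ry":0,"rz":0,"hand":0},{"x":0,"y":0,"z":0,"rx":0,"ry":0,"rz":0,"hand":0},{"x":0,"y":0,"z":0,"rx":0,"ry":0,"rz":0,"hand":0}]';  python3 -m creep '[{"x":0,"y":0,"z":0,"rx":0,"ry":0,"rz":0,"hand":0},{"x":0,"y":0,"z":0,"rx":0,"ry":0,"rz":0,"hand":0},{"x":0,"y":0,"z":0,"rx":0,"ry":0,"rz":0,"hand":0}]'
```

```text
clock: 8.43
eef_pos: [596.0, -139.0, 31.6]
tcp_rot: [-3.142, 0.0, 3.094]
contact_force: [-0.4, 0.9, 5.0]
opening: 0.002
grasp_force: 2.5
clock: 8.8
eef_pos: [595.9, -139.0, 31.5]
tcp_rot: [-3.142, 0.0, 3.094]
contact_force: [-1.5, 0.3, 4.9]
opening: -0.002
grasp_force: 2.5
```

```bash
python3 -c "from rig import *; print(sign_off())"
```

```text
the job is handed in; nothing more can be done
None
```

I ran the closed fingertips along row 4 (the arrow's row), skimming about 5 mm above the paper, and handed the job in with them resting on the last column at about 5 N; the result was not reported back.

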